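Clear the rack reader and hold a vial rack square in its corner

ROBOT

A 7-joint arm with a two-finger parallel gripper is mounted at the origin on the work surface. World frame = base frame: x ahead of the robot, y to its left, z up, the work surface at z = 0. Lengths are in m, angles in degrees, forces in N, time in s.
With the tool pointing down it reaches from about 0.425 to 0.875 m from the base axis. Payload 4.7 kg.
Tool frame: the origin (TCP) lies midway between the tips of the shut fingers; the grasp point (between the pads) lies 19 mm behind it; z points along the fingers, x is the direction in which the jaws open and shut, and the axes are right-handed (so a half turn about z gives the same grasp; the last joint's range is limited). The gripper opens to 87 mm and grips with 3 to 60 N. Pads are 19 mm wide; open, the fingers measure 117 mm over their backs; the gripper's body (75 mm by 190 mm) begins 51 mm behind the grasp point.
Start: joints at [67.901, 18.392, -4.016, 83.108, 1.295, 78.541, -3.26], TCP at [0.253, -0.599, 0.223] pointing down, gripper open.
Joint ranges: [-163.93, 163.93], [-17.29, 119.83], [-79.2, 71.16], [3.27, 140.29], [-89.18, 269.18], [5.43, 117.66], [-154.24, 154.24]. Speed limits (degrees/s): [147.25, 147.25, 180, 180, 180, 180, 180].

INTERFACE

Orientations are given as [roll, pitch, yaw] about the fixed x, y, z axes, in that order (R = Rz(yaw) Ry(pitch) Rx(roll)).
In Python, from cell import telemetry, optics, env gives the robot as it stands.
- The arm moves only by the tool arm_command, never from a script. Its arguments are lists of equal length, an entry for each row: "translation": the shift along the tool's x, y, z in cm, a list of three; "twist": the turn about the tool's z in degrees. In form: {"translation": [[x, y, z], ...], "twist": [twist, ...]}. A call has 1 to 10 rows; each row shifts and turns the pose as measured when the row begins, along the tool's axes as they then stand; what a row does not reach is not made up. A row lasts 1/8 s, in which the tool goes at most 62.5 mm and 10.7 degrees, less where a joint would pass 70% of its speed; a pose out of reach is approached as far as the arm can. A call is refused whole if a number of a shift passes 6.25 or a number of a turn 10.7, either way. A call with a gripper value outside its range is refused whole. "grip" is the opening in per cent of the stroke, from 0 (shut) to 100 (fully open), set as the call begins (left out, the last holds). The fingers move at their own pace and stop on an object; "force" is the grip in N (left out, the last holds). Time passes only in rows, so rows that do not move let the fingers close. It gives the time, the measured TCP pose, the force and the opening at its end, in the units of the state.
- telemetry.get_obs(): the state, without advancing time (a new reading comes with each control period).
- optics.read_camera(name): name is "scene" or "top" or "wrist"; returns a dict with "img" (384x512x3 uint8, blue, green, red), "fx", "fy", "cx", "cy" (pixels), "dist" ([k1, k2, p1, p2, k3] as OpenCV has them; the pictures are not rectified), "extrinsics" (4x4, takes a point from camera to world coordinates); the wrist camera has in their place "hand_eye" (4x4, takes a point from camera to tool coordinates, whose origin is the TCP and whose axes are the tool frame's). Camera axes: x right, y up, looking along -z (the intrinsics and any distortion apply to the point x, -y, -z); pixel columns grow to the right and rows downward; lengths in m; the calibration is good to about 2 mm. A picture is of the moment at which its call begins: read the wrist's pose just before it. There is no depth.
- env.sign_off(): hands the job in, once; it reports no verdict.
The state is a dict: "time_s": time; "qpos": joint angles; "joint_velocities": joint speeds; "effort": joint torques, N m; "tool_pos": TCP position; "tool_rot": TCP orientation; "force": force on the tool from outside, world axes, zero at the start; "wrist_torque": the same for the moment, N m; "grip_width": finger opening in m.
Only numpy, scipy, OpenCV 4.12 (cv2) and the standard library are available. Lean on these libraries where they do the work, as an engineer would, in place of code of your own. Each camera call takes 0.05 s, during which the arm holds its last target. There are 200 camera calls.

TASK

Lift the blue cool box off the rack reader by its handle and set it down gently, upright, in the middle of the absorbent pad. Then put the yellow vial rack flat on the reader's glass, press it into the corner of the metal stops with its orange-marked corner in the orange-marked corner of the stops, until its long side and its end both touch, and finish while still holding it there, square and lightly pressed against both stops, for the scan. Do not tip the cool box or the rack, ram the stops, or disturb the hand scanner, the vial box and the jar.

Things in the scene. Friction and masses are not known exactly. Their poses are not given: they have to be found in the camera images.
- reader: Whole-rack barcode reader, a low light-grey case 200 x 260 mm (its x, y) and 60 mm high with a dark scanning glass flush in its flat top. It stands fast on the bench and does not move. Origin: centre of its underside, at bench height; z up, x from its front (status light, nearest the robot) to its back, y along its long side. The flat top (case and glass, 60 mm above the bench) spans x -100..100, y -130..130 mm.
- stop_corner (a point): Corner of the L formed by the two stops on the reader, at the level of the glass: where the inner face of the long stop meets that of the end stop (reader frame x 70, y 115, z 60 mm). An orange square on top of the stops marks it. Axes as the reader's.
- long_stop: Fixed aluminium stop along the back of the reader's glass, 10 mm high above the glass, 10 mm thick, square-edged. Its inner face looks to the reader's -x and lies at reader x = 70 mm; it is two pieces, y -35..13 mm and y 77..125 mm, with a 64 mm finger gap between them facing the middle of a seated rack. Rigid; a rack pressed on it also rubs along it with a friction that can hide whether the other stop is reached. Body origin and axes are the reader's.
- end_stop: Fixed aluminium stop at the reader's +y side, 10 mm high above the glass, 10 mm thick. Its inner face looks to the reader's -y, at reader y = 115 mm, and runs from reader x = 6 to 70 mm. Rigid; a rack pressed on it also rubs along it with a friction that can hide whether the other stop is reached. Body origin and axes are the reader's.
- coolbox: Light-blue sample cool box with a pale lid and a white arch handle that is fixed upright, 100 x 150 mm (x, y), 115 mm high to the top of the lid, 183 mm to the top of the handle; about 0.6 kg. At the start it stands on the reader's glass, within 0.2 rad of the reader's yaw. Origin: centre of its underside; z up, handle along y.
- coolbox_handle (a point): Middle of the cool box's handle grip, 175 mm above its underside: a straight round bar 16 mm in diameter and 80 mm long, along the box's y, 60 mm above the lid and clear all round.
- rack: Yellow 40-place vial rack, full of pink-capped vials that stay in it, 56 x 140 mm (x, y); its flat sides are 42 mm high, the caps reach 58 mm; about 0.25 kg. Stands on the bench on the side away from the pad, within 0.5 rad of the robot's x, y axes. Origin: centre of its underside; z up, y along its length. Seated in the corner of the stops its axes are parallel to the reader's, same way round.
- rack_corner (a point): The rack's orange-marked bottom corner (rack x +28, y +70, z 0 mm), the corner with the one white cap. It goes to stop_corner.
- pad: Absorbent bench pad, white with a blue border, 240 x 200 mm (x, y), 3 mm thick, fixed to the bench to the left or right of the reader. Origin: centre of its underside at bench height.
- code_scanner: Bystander: black hand-held barcode scanner lying on the bench beyond the reader, about 180 x 60 x 38 mm. Leave it alone.
- vial_box: Bystander: white vial box 133 x 133 mm, 45 mm high, with yellow and pink caps, on the bench beyond the reader. Leave it alone.
- reagent_jar: Bystander: white jar with a blue cap, 60 mm in diameter, 100 mm high, on the bench beyond and to the left. Leave it alone.
Not all that is in view belongs to the job. What is shaped like the coolbox but brown or red is not meant.

How it is judged (in metres and radians):
On the way, in this order (a step that is already met when the one before it is completed fails the run):
1. the cool box is lifted clear of the reader in the fingers (height (world z) of coolbox above 0.08 m and contact force between the fingers and coolbox above 0.5 N), for 0.2 s.
2. the cool box is let down onto the pad while still held, not dropped (horizontal distance between coolbox and pad below 0.05 m and height (world z) of coolbox below 0.015 m and contact force between the fingers and coolbox above 0.3 N).
3. the cool box stands upright on the pad, let go (horizontal distance between coolbox and pad below 0.05 m and height (world z) of coolbox below 0.007 m and angle between coolbox's own z axis and vertical below 0.05 rad and linear speed of coolbox below 0.02 m/s and contact force between the fingers and coolbox below 0.1 N), for 0.2 s.
4. the rack is pressed into the corner, touching both stops (horizontal distance between rack_corner and stop_corner below 0.004 m and z of rack in the frame of stop_corner below 0.003 m and angle between rack's own z axis and vertical below 0.03 rad and angle between the y axis of rack and the y axis of reader, either way round below 0.02 rad and contact force between rack and long_stop above 1 N and contact force between rack and end_stop above 1 N and contact force between the fingers and rack above 1 N and linear speed of rack below 0.01 m/s), for 0.2 s.
At the end, for the whole second after the job is handed in: The fingers hold the rack at rest, flat on the glass, its marked corner within 4 mm of the corner of the stops, parallel to the reader within 0.02 rad, over 1 N on each stop and from the fingers; the cool box stands upright on the pad, let go, within 50 mm of its middle (all of step 3 and all of step 4); the arm keeps its last pose, push and grip.
It fails at once if the cool box is tipped by more than 0.5 rad (angle between coolbox's own z axis and vertical above 0.5 rad).
It fails at once if the rack is tipped by more than 0.5 rad (angle between rack's own z axis and vertical above 0.5 rad).
It fails at once if the rack is rammed against a stop (over 60 N) (contact force between rack and long_stop above 60 N or contact force between rack and end_stop above 60 N).
It fails at once if a bystander is moved by more than 20 mm (distance of any of code_scanner, vial_box, reagent_jar from where it was at the start of the episode above 0.02 m).
It also fails if it takes over 69 s, if anything falls off the work surface, if the arm or the gripper's body presses on something with over 40 N, if the wrist force passes 120 N, or if a joint passes its speed limit or range.

## Working session

There is one attempt and no reset: what is moved stays moved. The work goes in short steps, Python scripts to look and compute and a tool call to move; the robot and the scene stay as the last step left them, time stands still between calls to the robot, and variables do not carry over. Pictures are saved under pics/ and viewed, about 8 in all and at most 12, crops included, and the job is handed in when it is done.

Besides the shell and the picture viewer there is one more tool, called after ">>>" as a command line: name --pt "numbers of a row" for each row, then --argument value for the rest. arm_command: Moves the arm, as the interface text tells. Its arguments: {"type":"object","properties":{"translation":{"type":"array","items":{"type":"array","items":{"type":"number"}}},"twist":{"type":"array","items":{"type":"number"}},"grip":{"type":"number"},"force":{"type":"number"}},"required":["translation","twist"]}

```bash
mkdir -p pics; ls; cat > h.py <<'E'
import numpy as np, cv2
from cell import telemetry, optics, env
from scipy.spatial.transform import Rotation as R
def cam(n):
    o=telemetry.get_obs() if n=="wrist" else None
    c=optics.read_camera(n); c["K"]=np.array([[c["fx"],0,c["cx"]],[0,c["fy"],c["cy"]],[0,0,1]])
    if n=="wrist":
        T=np.eye(4);T[:3,:3]=R.from_euler("xyz",o["tool_rot"],degrees=True).as_matrix();T[:3,3]=o["tool_pos"]
        c["extrinsics"]=T@np.array(c["hand_eye"])
    c["E"]=np.array(c["extrinsics"]); return c
def toplane(c,px,z):
    p=cv2.undistortPoints(np.float64(px).reshape(-1,1,2),c["K"],np.float64(c["dist"])).reshape(-1,2)
    d=np.c_[p[:,0],-p[:,1],-np.ones(len(p))]@c["E"][:3,:3].T; o=c["E"][:3,3]
    return o+d*((z-o[2])/d[:,2])[:,None]
def proj(c,P):
    q=(np.float64(P).reshape(-1,3)-c["E"][:3,3])@c["E"][:3,:3]
    return cv2.projectPoints(q*[1,-1,-1],np.zeros(3),np.zeros(3),c["K"],np.float64(c["dist"]))[0].reshape(-1,2)
E
python3 - <<'E'
from h import *
print(telemetry.get_obs())
for n in ("scene","top"):
    c=cam(n); cv2.imwrite(f"pics/{n}0.png",cv2.resize(c["img"],(800,600))); np.save(n+"0.npy",c,allow_pickle=True)
    print(n,c["E"].round(3).tolist(),c["fx"],c["dist"])
E
```

```text
pics
{'time_s': 0.0, 'qpos': array([67.90076163, 18.43872994, -4.015242  , 83.17497221,  1.29500276,
       78.54009091, -3.25876311]), 'joint_velocities': array([ 0.01066267, -0.04840261, -0.05164128,  0.00413564,  0.03966059,
        0.006817  ,  0.04028724]), 'effort': array([-4.13809948e-04, -4.91282952e+01, -4.04176796e-01, -3.12528491e+01,
       -6.38306653e-02,  4.34051862e-02,  1.54695485e-04]), 'tool_pos': array([ 0.25274076, -0.59825313,  0.22146459]), 'tool_rot': array([ 1.79994176e+02,  1.08551805e-01, -6.70900533e+01]), 'force': array([-0.11746556,  0.18236197, -0.66087171]), 'wrist_torque': array([ 0.01607417, -0.00389471, -0.02430849]), 'grip_width': 0.08696647154176274}
scene [[-0.447, -0.742, 0.5, 1.284], [0.895, -0.376, 0.241, 0.395], [0.009, 0.555, 0.832, 1.41], [0.0, 0.0, 0.0, 1.0]] 438.08720298307134 [-0.04338912  0.          0.          0.          0.        ]
top [[-0.005, 0.992, -0.129, 0.378], [-1.0, -0.005, 0.0, 0.043], [-0.001, 0.129, 0.992, 1.436], [0.0, 0.0, 0.0, 1.0]] 416.1061075945958 [0.02636257 0.         0.         0.         0.        ]
```

View pics/top0.png

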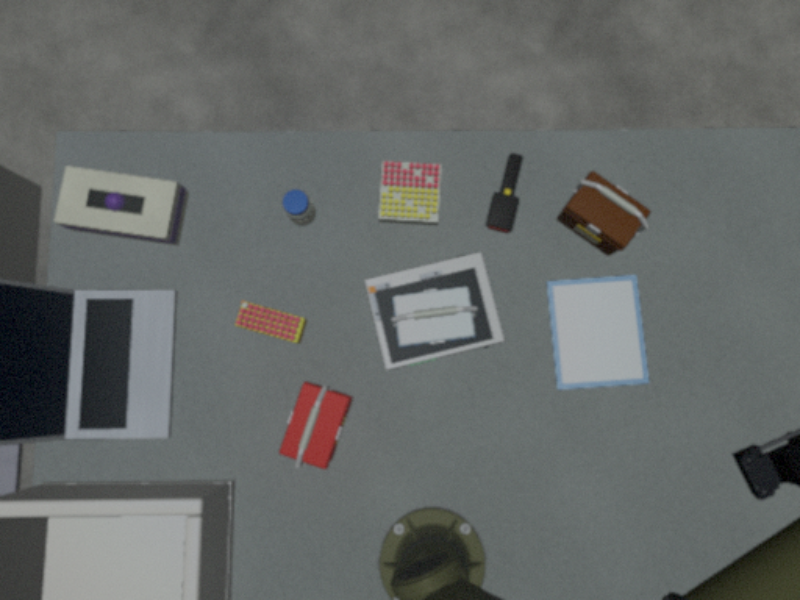

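View pics/scene0.png

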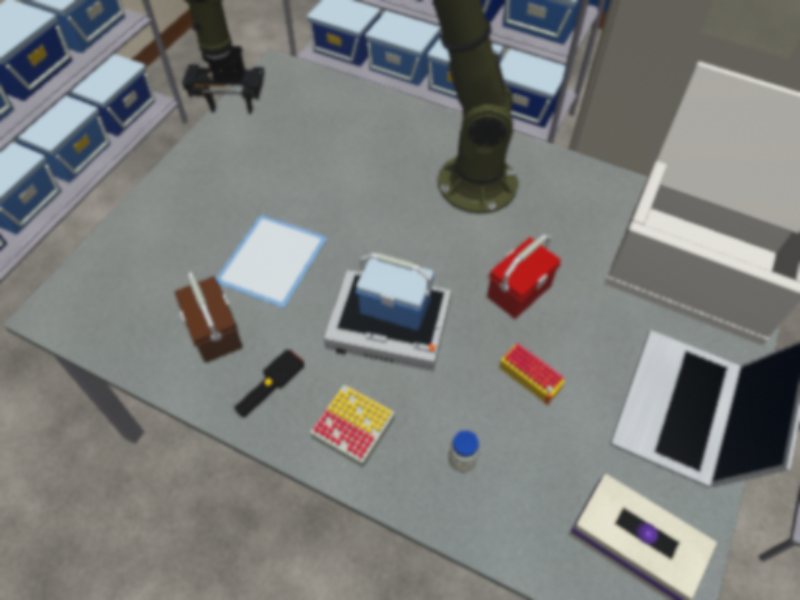

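Top view: the reader is at about (432,312), with the orange stop mark at (373,289). The blue box stands on it with its handle from (392,318) to (480,312). The pad is at (598,332). The rack is at (270,322), with its white cap at (243,305). Red and brown decoys lie at (315,425) and (605,213).

```bash
cat > m1.py <<'E'
from h import *
for n in ("scene","top"):
    c=np.load(n+"0.npy",allow_pickle=True).item(); im=c["img"]; hsv=cv2.cvtColor(im,cv2.COLOR_BGR2HSV)
    s=512/800
    def mask(lo,hi,box):
        m=cv2.inRange(hsv,lo,hi); k=np.zeros_like(m); x0,y0,x1,y1=[int(v*s) for v in box]; k[y0:y1,x0:x1]=255; return m&k
    def rect(m,name,z,rot=True):
        cs=cv2.findContours(m,0,1)[0]
        if not cs: print(name,"none");return
        cc=max(cs,key=cv2.contourArea)
        P=toplane(c,cc.reshape(-1,2),z)[:,:2]
        r=cv2.minAreaRect(np.float32(P*1000)); print(n,name,"area",cv2.contourArea(cc),"c",np.round(r[0],1),"size",np.round(r[1],1),"ang",round(r[2],2))
    B={"top":dict(pad=(535,265,660,400),rack=(225,290,315,350),reader=(355,240,515,380),lid=(380,275,490,360)),
       "scene":dict(pad=(205,205,340,315),rack=(490,335,575,410),reader=(315,255,460,380),lid=(350,240,440,335))}[n]
    for nm,b in B.items():
        x0,y0,x1,y1=[int(v*s) for v in b]
        print(n,nm,"centre hsv",hsv[(y0+y1)//2,(x0+x1)//2], "V pct",np.percentile(hsv[y0:y1,x0:x1,2],[5,25,50,75,95]))
    rect(mask((0,0,175),(180,255,255),B["pad"]),"pad",.003)
    rect(mask((95,70,120),(125,255,255),B["pad"]),"padblue",.003)
    rect(mask((0,90,90),(35,255,255),B["rack"])|mask((160,60,90),(180,255,255),B["rack"]),"rack",.05)
    m=mask((5,120,150),(20,255,255),B["reader"]); ys,xs=np.nonzero(m)
    if len(xs): print(n,"orange",len(xs),toplane(c,[[xs.mean(),ys.mean()]],.07).round(4))
    m=mask((0,0,140),(180,60,255),B["reader"]); rect(m,"reader",.06)
    m=mask((90,25,170),(115,120,255),B["lid"]); rect(m,"lid",.175)
    x0,y0,x1,y1=[int(v*s) for v in (355,240,515,380)] if n=="top" else [int(v*s) for v in (315,240,460,380)]
    cv2.imwrite(f"pics/{n}_crop.png",cv2.resize(im[y0:y1,x0:x1],None,fx=6,fy=6,interpolation=cv2.INTER_CUBIC)); print(n,"crop",x0,y0)
a=cv2.imread("pics/top_crop.png");b=cv2.imread("pics/scene_crop.png");print(a.shape,b.shape)
E
python3 m1.py
```

```text
scene pad centre hsv [ 97  10 223] V pct [133. 138. 140. 222. 223.]
scene rack centre hsv [178 183 184] V pct [115.95 137.   140.   153.   187.  ]
scene reader centre hsv [107 138  94] V pct [ 35. 112. 139. 162. 221.]
scene lid centre hsv [101  37 222] V pct [ 35.  97. 139. 188. 221.]
scene pad area 2301.5 c [ 483.6 -366.6] size [241.1 200.1] ang 3.84
scene padblue area 2281.0 c [ 484.2 -365.8] size [240.1 199.2] ang 3.83
scene rack area 792.5 c [514.9 347.6] size [144.7  82.2] ang 73.87
scene orange 10 [[0.5694 0.1247 0.07  ]]
scene reader area 2100.0 c [489.2 -27.1] size [286.8 288.8] ang 13.16
scene lid area 784.0 c [511.7   1.2] size [ 86.7 149.5] ang 7.02
scene crop 201 153
top pad centre hsv [100  14 170] V pct [107. 111. 163. 170. 172.]
top rack centre hsv [  1  99 147] V pct [106. 110. 112. 137. 155.]
top reader centre hsv [ 69  13 142] V pct [ 65. 109. 112. 150. 169.]
top lid centre hsv [ 98  13 161] V pct [ 60.  71. 139. 167. 170.]
top pad area 0.0 c [ 447.2 -389.1] size [0. 0.] ang 0.0
top padblue area 144.0 c [ 486.9 -376.1] size [237.1 177.9] ang 3.27
top rack area 618.0 c [506.5 343.4] size [140.6  54.7] ang 73.79
top orange 7 [[0.572  0.1248 0.07  ]]
top reader area 4382.0 c [529.3  -5.4] size [196.4 256.1] ang 13.45
lid none
top crop 227 153
(540, 612, 3) (540, 558, 3)
```

View pics/top_crop.png

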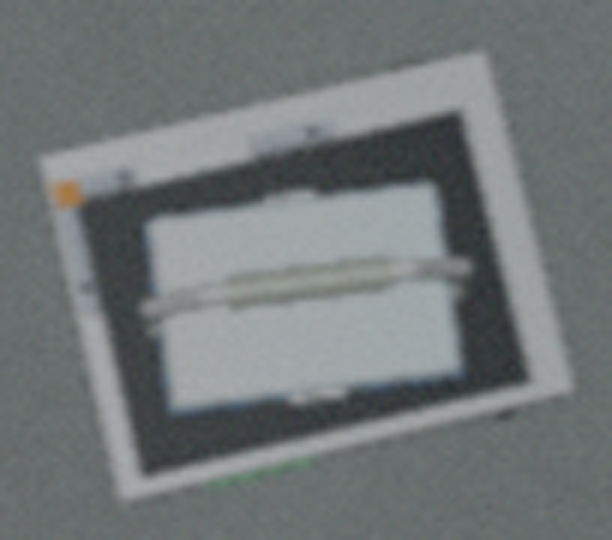

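```bash
python3 - <<'E'
from h import *
c=np.load("top0.npy",allow_pickle=True).item()
f=lambda p:(np.float64(p)+.5)/6-.5+[227,153]
print("grip ends z.235",toplane(c,f([[230,291],[395,270]]),.237).round(4))
P=toplane(c,f([[148,222],[433,183],[463,372],[170,411]]),.175).round(4);print("lid",P,P.mean(0))
E
```

```text
grip ends z.235 [[ 0.5009  0.0367  0.237 ]
 [ 0.5107 -0.043   0.237 ]]
lid [[ 0.5428  0.078   0.175 ]
 [ 0.5621 -0.0674  0.175 ]
 [ 0.4655 -0.081   0.175 ]
 [ 0.4466  0.0671  0.175 ]] [ 0.50425  -0.000825  0.175   ]
```

```bash
cat >> h.py <<'E'
def plan(x,y,z,yaw,n=1):
    "rows (cm in tool axes, twist deg) of a straight path to the TCP target, tool down"
    o=telemetry.get_obs(); d=(np.array([x,y,z])-o["tool_pos"])*100/n; y0=o["tool_rot"][2]; t=-((yaw-y0+180)%360-180)/n
    rows=[]
    for k in range(n):
        Rk=R.from_euler("xyz",[180,0,y0-t*k],degrees=True).as_matrix(); rows.append((Rk.T@d).round(2).tolist())
    print("pose",o["tool_pos"].round(4),o["tool_rot"].round(2),"t",round(o["time_s"],2),"F",o["force"].round(1),"w",round(o["grip_width"],4))
    print("translation",rows,"twist",round(t,2))
E
python3 -c "
from h import *
plan(.506,-.002,.32,7.2,14)"
```

```text
pose [ 0.2528 -0.5983  0.2216] [ 1.7999e+02  1.0000e-01 -6.7090e+01] t 0.1 F [-0.7  0.2 -0.2] w 0.0873
translation [[-3.22, -3.32, -0.7], [-2.9, -3.61, -0.7], [-2.55, -3.86, -0.7], [-2.18, -4.08, -0.7], [-1.8, -4.26, -0.7], [-1.4, -4.41, -0.7], [-0.98, -4.52, -0.7], [-0.56, -4.59, -0.7], [-0.13, -4.63, -0.7], [0.3, -4.62, -0.7], [0.72, -4.57, -0.7], [1.14, -4.48, -0.7], [1.55, -4.36, -0.7], [1.95, -4.2, -0.7]] twist -5.31
```

>>> arm_command --pt "-3.2 -3.3 -1.0" --pt "-2.9 -3.6 -1.0" --pt "-2.5 -3.9 -1.0" --pt "-2.2 -4.1 -1.0" --pt "-1.8 -4.3 -1.0" --pt "-1.4 -4.4 -1.0" --pt "-1.0 -4.5 -1.0" --pt "-0.6 -4.6 -1.0" --pt "-0.1 -4.6 -1.0" --pt "0.3 -4.6 -1.0" --twist '[-5.3,-5.3,-5.3,-5.3,-5.3,-5.3,-5.3,-5.3,-5.3,-5.3]' --grip 100

```text
time_s: 1.35
tool_pos: [0.4304, -0.1594, 0.3194]
tool_rot: [-179.7, 0.5, -12.8]
force: [0.1, 0.1, 0.7]
grip_width: 0.0874
```

```bash
python3 -c "
from h import *
plan(.506,-.002,.32,7.2,8)"
```

```text
pose [ 0.4304 -0.1594  0.3194] [-179.69    0.54  -12.81] t 1.35 F [0.1 0.1 0.7] w 0.0874
translation [[0.49, -2.13, -0.01], [0.58, -2.11, -0.01], [0.67, -2.08, -0.01], [0.76, -2.05, -0.01], [0.85, -2.01, -0.01], [0.94, -1.97, -0.01], [1.02, -1.93, -0.01], [1.1, -1.88, -0.01]] twist -2.5
```

>>> arm_command --pt "0.5 -2.1 0" --pt "0.6 -2.1 0" --pt "0.7 -2.1 0" --pt "0.8 -2.0 0" --pt "0.8 -2.0 0" --pt "0.9 -2.0 0" --pt "1.0 -1.9 0" --pt "1.1 -1.9 0" --pt "0 0 0" --twist '[-2.5,-2.5,-2.5,-2.5,-2.5,-2.5,-2.5,-2.5,0]'

```text
time_s: 2.48
tool_pos: [0.5091, 0.0083, 0.3184]
tool_rot: [-179.5, 0.5, 8.5]
force: [-0.6, 0.0, 0.5]
grip_width: 0.0872
```

```bash
python3 - <<'E'
from h import *
plan(.506,-.002,.216,7.2,1)
c=cam("wrist"); im=c["img"].copy()
# expected grip ends overlay at handle height
u=np.array([-np.sin(np.radians(7.2)),np.cos(np.radians(7.2))])
for s in(-.04,.04):
    p=np.r_[np.array([.506,-.002])+s*u,.235]; q=proj(c,p)[0]; print(q); cv2.circle(im,tuple(int(v) for v in q),3,(0,0,255),1)
cv2.imwrite("pics/w1.png",im); np.save("w1.npy",c,allow_pickle=True)
E
```

```text
pose [0.5091 0.0083 0.3184] [-179.45    0.49    8.52] t 2.48 F [-0.6  0.   0.5] w 0.0872
translation [[-0.46, 0.98, 10.24]] twist 1.32
[247.78189935 244.29438146]
[249.47905117 162.64062103]
```

View pics/w1.png

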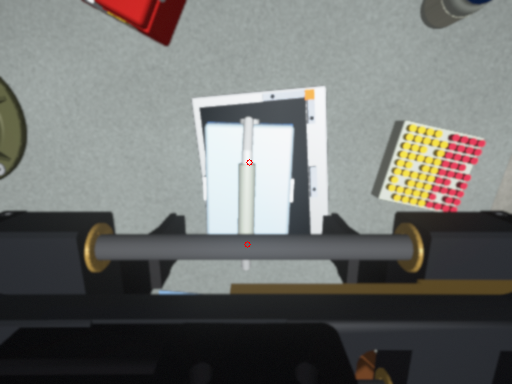

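The wrist view shows the handle grip ending at about (247,162). The predicted ends sit on it to within about 2 px, and the box is centred under the gripper, so I descend.

>>> arm_command --pt "-0.4 1.0 1.0" --pt "0 0 2.0" --pt "0 0 2.0" --pt "0 0 2.0" --pt "0 0 1.7" --pt "0 0 1.2" --pt "0 0 0.4" --twist '[1.3,0,0,0,0,0,0]'

```text
time_s: 3.4
tool_pos: [0.5024, -0.0149, 0.2089]
tool_rot: [-179.8, 0.7, 5.9]
force: [-0.3, 0.9, 0.5]
grip_width: 0.0873
```

>>> arm_command --pt "0 0 0" --pt "0 0 0" --pt "0 0 0" --pt "0 0 0" --pt "0 0 0" --pt "0 0 0" --twist '[0,0,0,0,0,0]' --grip 0 --force 30

```text
time_s: 4.15
tool_pos: [0.5037, -0.0147, 0.2107]
tool_rot: [-179.8, 0.5, 5.9]
force: [-0.3, 0.4, 0.1]
grip_width: 0.0347
```

>>> arm_command --pt "0.2 -0.9 -0.4" --pt "0 0 0" --pt "0 0 0" --twist '[-1.0,0,0]' --grip 60

```text
time_s: 4.53
tool_pos: [0.505, -0.0045, 0.2152]
tool_rot: [-179.8, 0.5, 7.0]
force: [0.1, -0.8, 0.6]
grip_width: 0.0509
```

>>> arm_command --pt "0 0 0" --pt "0 0 0" --pt "0 0 0" --pt "0 0 0" --pt "0 0 0" --pt "0 0 0" --pt "0 0 0" --pt "0 0 0" --pt "0 0 0" --pt "0 0 0" --twist '[0,0,0,0,0,0,0,0,0,0]' --grip 0 --force 35

```text
time_s: 5.78
tool_pos: [0.5035, -0.0051, 0.2147]
tool_rot: [-179.8, 0.7, 7.0]
force: [-1.8, -0.3, 1.9]
grip_width: 0.0148
```

>>> arm_command --pt "0 0 -0.5" --pt "0 0 -1.0" --pt "0 0 -1.5" --pt "0 0 -1.5" --pt "0 0 -1.5" --pt "0 0 -1.0" --pt "0 0 -0.5" --pt "0 0 0" --twist '[0,0,0,0,0,0,0,0]'

```text
time_s: 6.78
tool_pos: [0.5038, -0.0052, 0.2924]
tool_rot: [-179.7, 0.8, 7.0]
force: [0.2, 0.5, -8.4]
grip_width: 0.0147
```

```bash
python3 -c "
from h import *
plan(.483,-.369,.295,3.8,12)"
```

```text
pose [ 0.5038 -0.0052  0.2924] [-179.74    0.84    7.01] t 6.78 F [ 0.2  0.5 -8.4] w 0.0147
translation [[-0.54, 2.99, -0.02], [-0.53, 2.99, -0.02], [-0.51, 2.99, -0.02], [-0.5, 3.0, -0.02], [-0.49, 3.0, -0.02], [-0.47, 3.0, -0.02], [-0.46, 3.0, -0.02], [-0.44, 3.0, -0.02], [-0.43, 3.01, -0.02], [-0.42, 3.01, -0.02], [-0.4, 3.01, -0.02], [-0.39, 3.01, -0.02]] twist 0.27
```

>>> arm_command --pt "-0.2 1.0 0" --pt "-0.3 2.0 0" --pt "-0.5 3.0 0" --pt "-0.6 3.5 0" --pt "-0.6 3.5 0" --pt "-0.6 3.5 0" --pt "-0.5 3.5 0" --pt "-0.5 3.5 0" --pt "-0.5 3.5 0" --pt "-0.4 3.0 0" --twist '[0.3,0.3,0.3,0.3,0.3,0.3,0.3,0.3,0.3,0.3]'

```text
time_s: 8.02
tool_pos: [0.4758, -0.332, 0.2858]
tool_rot: [-179.9, 1.5, 3.2]
force: [0.5, -1.2, -7.9]
grip_width: 0.0147
```

>>> arm_command --pt "-0.3 2.0 0" --pt "-0.2 1.0 0" --pt "0 0.3 0" --pt "0 0 0" --pt "0 0 0" --twist '[0,0,0,0,0]'

```text
time_s: 8.65
tool_pos: [0.4698, -0.3692, 0.2836]
tool_rot: [-179.7, 1.7, 3.0]
force: [0.2, 0.3, -7.3]
grip_width: 0.0148
```

```bash
python3 - <<'E'
from h import *
plan(.483,-.369,.158,3.8,1)
c=cam("top"); d=cam("scene"); a=cv2.resize(c["img"][140:270,210:480],None,fx=2.9,fy=2.9,interpolation=2);b=cv2.resize(d["img"][60:240,100:380],None,fx=2.5,fy=2.5,interpolation=2)
b=cv2.resize(b,(a.shape[1],int(b.shape[0]*a.shape[1]/b.shape[1])))
o=cv2.resize(np.vstack([a,b]),None,fx=.65,fy=.65);print(o.shape);cv2.imwrite("pics/t2.png",o)
np.save("top1.npy",c,allow_pickle=True)
m1=cv2.cvtColor(c["img"],6); 
E
```

```text
pose [ 0.4698 -0.3692  0.2836] [-179.71    1.7     3.01] t 8.65 F [ 0.2  0.3 -7.3] w 0.0148
translation [[1.32, 0.05, 12.56]] twist -0.79
(572, 509, 3)
```

View pics/t2.png

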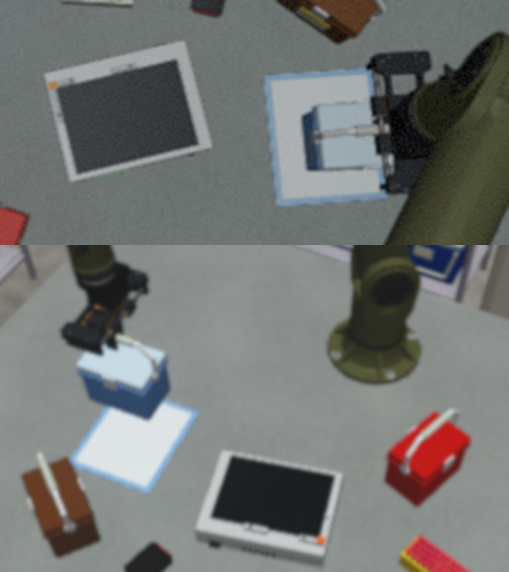

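The box hangs level over the pad, the reader is now clear, and the decoys are untouched. Next I lower the box.

>>> arm_command --pt "0.6 0 0.8" --pt "0.6 0 1.6" --pt "0 0 1.8" --pt "0 0 1.8" --pt "0 0 1.6" --pt "0 0 1.4" --pt "0 0 1.0" --pt "0 0 0.5" --pt "0 0 0" --twist '[-0.5,0,0,0,0,0,0,0,0]'

```text
time_s: 9.88
tool_pos: [0.4786, -0.3669, 0.1693]
tool_rot: [-179.6, 1.8, 3.6]
force: [-0.4, 0.4, -7.3]
grip_width: 0.0145
```

>>> arm_command --pt "0 0 0.4" --pt "0 0 0.3" --pt "0 0 0.2" --pt "0 0 0.1" --twist '[0,0,0,0]'

```text
time_s: 10.38
tool_pos: [0.4793, -0.3675, 0.1604]
tool_rot: [-179.7, 1.7, 3.6]
force: [-0.5, 0.4, -8.2]
grip_width: 0.0149
```

>>> arm_command --pt "0 0 0.2" --pt "0 0 0.2" --pt "0 0 0.1" --twist '[0,0,0]'

```text
time_s: 10.75
tool_pos: [0.4798, -0.3681, 0.1587]
tool_rot: [-179.9, 1.6, 3.6]
force: [-2.1, 1.3, 0.1]
grip_width: 0.0145
```

>>> arm_command --pt "0 0 0" --pt "0 0 0" --pt "0 0 0" --pt "0 0 0" --pt "0 0 0" --pt "0 0 0" --pt "0 0 0" --twist '[0,0,0,0,0,0,0]' --grip 100

```text
time_s: 11.62
tool_pos: [0.4825, -0.3696, 0.1609]
tool_rot: [179.9, 1.2, 3.6]
force: [0.2, -0.5, -0.5]
grip_width: 0.0769
```

>>> arm_command --pt "0 0 -0.5" --pt "0 0 -1.0" --pt "0 0 -1.5" --pt "0 0 -2.0" --pt "0 0 -2.0" --pt "0 0 -1.5" --pt "0 0 -0.5" --pt "0 0 0" --twist '[0,0,0,0,0,0,0,0]'

```text
time_s: 12.62
tool_pos: [0.4853, -0.3695, 0.2591]
tool_rot: [179.7, 1.1, 3.6]
force: [-0.4, -0.0, 0.2]
grip_width: 0.087
```

```bash
python3 - <<'E'
from h import *
plan(.507,.33,.26,-16.2,18)
E
```

```text
pose [ 0.4853 -0.3695  0.2591] [179.7    1.05   3.62] t 12.62 F [-0.4 -0.   0.2] w 0.087
translation [[0.37, -3.87, -0.0], [0.29, -3.88, -0.0], [0.22, -3.88, -0.0], [0.14, -3.89, -0.0], [0.07, -3.89, -0.0], [-0.01, -3.89, -0.0], [-0.08, -3.89, -0.0], [-0.16, -3.88, -0.0], [-0.23, -3.88, -0.0], [-0.31, -3.88, -0.0], [-0.38, -3.87, -0.0], [-0.45, -3.86, -0.0], [-0.53, -3.85, -0.0], [-0.6, -3.84, -0.0], [-0.68, -3.83, -0.0], [-0.75, -3.82, -0.0], [-0.82, -3.8, -0.0], [-0.9, -3.78, -0.0]] twist 1.1
```

>>> arm_command --pt "0.4 -2.5 -1" --pt "0.3 -3.9 -1" --pt "0.2 -3.9 -1" --pt "0.1 -3.9 -1" --pt "0.1 -3.9 0" --pt "0 -2.5 0" --pt "0 -0.5 0" --pt "0 0 0" --pt "0 0 0" --twist '[0,-1.2,-1.2,-1.2,-1.2,-1.2,-1.2,-1.2,0]'

```text
time_s: 13.75
tool_pos: [0.4742, -0.1427, 0.298]
tool_rot: [-179.9, 1.3, 12.7]
force: [0.9, -0.5, -1.1]
grip_width: 0.0873
```

```bash
python3 - <<'E'
from h import *
plan(.507,.22,.26,-16.2,10)
c=cam("wrist"); im=c["img"].copy();np.save("w2.npy",c,allow_pickle=True)
th=np.radians(13.45);Rr=np.array([[np.cos(th),-np.sin(th)],[np.sin(th),np.cos(th)]])
W=lambda p,z:np.r_[Rr@np.array(p)/1000+[.5293,-.0054],z]
for p,z in (((-100,130),.06),((100,130),.06),((100,-130),.06),((-100,-130),.06),((70,115),.07),((80,125),.07)):
    q=proj(c,W(p,z))[0]; print(p,q.round(1)); cv2.circle(im,tuple(int(v) for v in q),3,(0,0,255),1)
cv2.imwrite("pics/w2.png",cv2.resize(im,(768,576),interpolation=cv2.INTER_CUBIC))
E
```

```text
pose [ 0.4742 -0.1427  0.298 ] [-179.86    1.31   12.68] t 13.75 F [ 0.9 -0.5 -1.1] w 0.0873
translation [[1.12, -3.47, 0.38], [0.94, -3.52, 0.38], [0.76, -3.56, 0.38], [0.58, -3.59, 0.38], [0.4, -3.62, 0.38], [0.22, -3.63, 0.38], [0.03, -3.64, 0.38], [-0.15, -3.64, 0.38], [-0.33, -3.63, 0.38], [-0.52, -3.6, 0.38]] twist 2.89
(-100, 130) [243.1 -31.9]
(100, 130) [405.7 -36.7]
(100, -130) [382.8 172. ]
(-100, -130) [246.9 173.1]
(70, 115) [383.2 -25.8]
(80, 125) [392.6 -35.9]
```

View pics/w2.png

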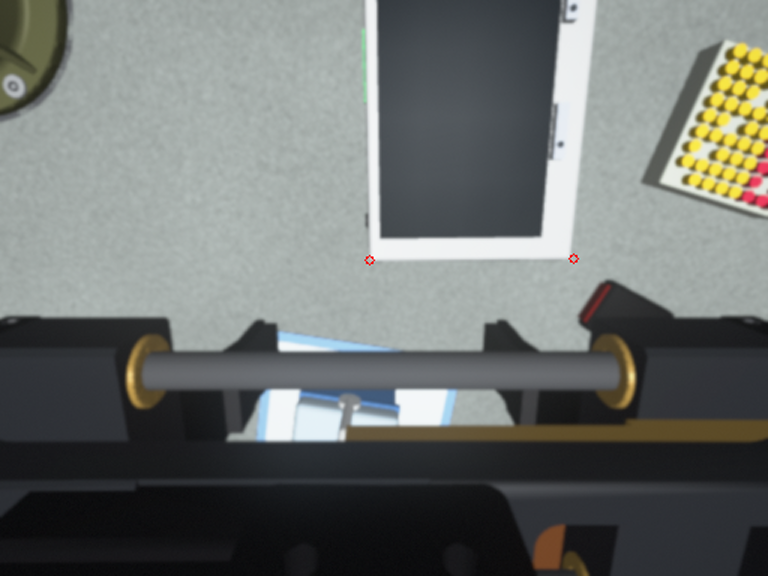

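The predicted reader corners fall exactly on the image corners, (370,260) and (573,259) in the view. So the reader pose holds, and the cool box stands on the pad. On to the rack.

>>> arm_command --pt "1.0 -2.0 0" --pt "1.0 -3.5 0" --pt "0.8 -3.6 0" --pt "0.6 -3.6 0" --pt "0.4 -3.6 0" --pt "0.2 -3.6 0" --pt "0 -3.6 0" --pt "-0.2 -3.6 0" --pt "-0.3 -3.4 0" --pt "-0.4 -1.5 0" --twist '[2.9,2.9,2.9,2.9,2.9,2.9,2.9,2.9,2.9,2]'

```text
time_s: 15.05
tool_pos: [0.5177, 0.1749, 0.2936]
tool_rot: [179.6, 1.5, -18.1]
force: [0.9, -0.6, -0.3]
grip_width: 0.0871
```

>>> arm_command --pt "0 0 0" --pt "0 0 0" --twist '[0,0]'

```text
time_s: 15.3
tool_pos: [0.5185, 0.1737, 0.2928]
tool_rot: [179.6, 1.6, -18.1]
force: [-0.6, -0.3, 0.2]
grip_width: 0.0867
```

```bash
python3 - <<'E'
from h import *
plan(.507,.343,.2,-16.2,4)
c=cam("wrist"); im=c["img"].copy();np.save("w3.npy",c,allow_pickle=True)
hsv=cv2.cvtColor(im,cv2.COLOR_BGR2HSV); 
m=(cv2.inRange(hsv,(20,100,80),(35,255,255))|cv2.inRange(hsv,(165,90,90),(180,255,255))); m[210:]=0
m=cv2.morphologyEx(m,cv2.MORPH_CLOSE,np.ones((5,5)))
for cc in cv2.findContours(m,0,1)[0]:
    if cv2.contourArea(cc)<800: continue
    for z in(.042,.058):
        P=toplane(c,cc.reshape(-1,2),z)[:,:2]; r=cv2.minAreaRect(np.float32(P*1000)); print(z,cv2.boundingRect(cc),np.round(r[0],1),np.round(r[1],1),round(r[2],2))
cv2.imwrite("pics/w3.png",im)
E
```

```text
pose [0.5185 0.1737 0.2928] [179.64   1.61 -18.14] t 15.3 F [-0.6 -0.3  0.2] w 0.0867
translation [[-1.59, -3.93, 2.32], [-1.56, -3.95, 2.32], [-1.52, -3.96, 2.32], [-1.49, -3.97, 2.32]] twist -0.49
0.042 (410, 142, 92, 68) [796.2  50.5] [107.8 127. ] 85.87
0.058 (410, 142, 92, 68) [786.4  57.8] [103.6 122. ] 85.87
0.042 (187, 0, 49, 105) [505.9 339.7] [132.2  58.4] 74.1
0.058 (187, 0, 49, 105) [507.4 335.7] [127.1  56.2] 74.1
```

View pics/w3.png

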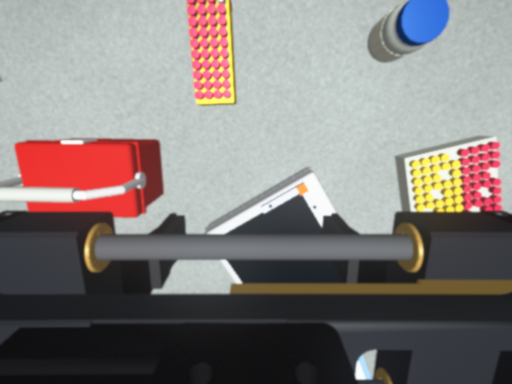

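>>> arm_command --pt "-0.8 -2.0 1" --pt "-1.2 -3.0 2" --pt "-1.2 -3.2 2" --pt "-1.2 -3.0 2" --pt "-1.0 -2.4 2" --pt "-0.5 -1.4 1" --pt "-0.2 -0.5 0" --pt "0 0 0" --pt "0 0 0" --twist '[-0.5,-0.5,-0.5,-0.5,0,0,0,0,0]'

```text
time_s: 16.48
tool_pos: [0.5119, 0.3303, 0.1919]
tool_rot: [179.4, 1.2, -17.3]
force: [1.0, 0.0, 0.0]
grip_width: 0.087
```

```bash
python3 - <<'E'
from h import *
plan(.5065,.343,.013,-16.0,1)
c=np.load("w3.npy",allow_pickle=True).item(); hsv=cv2.cvtColor(c["img"],cv2.COLOR_BGR2HSV); m=cv2.inRange(hsv,(8,140,150),(19,255,255)); m[:170]=0;m[205:]=0
ys,xs=np.nonzero(m);p=toplane(c,[[xs.mean(),ys.mean()]],.07)[0];print(len(xs),xs.mean(),ys.mean(),p.round(4))
th=np.radians(13.45);print("reader frame",np.array([[np.cos(th),np.sin(th)],[-np.sin(th),np.cos(th)]])@(p[:2]-[.5293,-.0054]))
# rack lateral check now
c=cam("wrist");cv2.imwrite("pics/w4.png",c["img"]);np.save("w4.npy",c,allow_pickle=True)
u=np.radians(-16);A=np.array([[np.cos(u),-np.sin(u)],[np.sin(u),np.cos(u)]])
for q in((-28,70),(28,70),(-28,-70),(28,-70)): print(q,proj(c,np.r_[A@np.array(q)/1000+[.5065,.343],.042])[0].round(1))
E
```

```text
pose [0.5119 0.3303 0.1919] [179.43   1.19 -17.32] t 16.48 F [1. 0. 0.] w 0.087
translation [[-0.89, -1.05, 17.89]] twist -1.32
83 344.04819277108436 188.9277108433735 [0.6283 0.1057 0.07  ]
reader frame [0.12213953 0.08502334]
(-28, 70) [220.1 106.5]
(28, 70) [271.5 105.3]
(-28, -70) [226.2 226. ]
(28, -70) [272.  225.4]
```

View pics/w4.png

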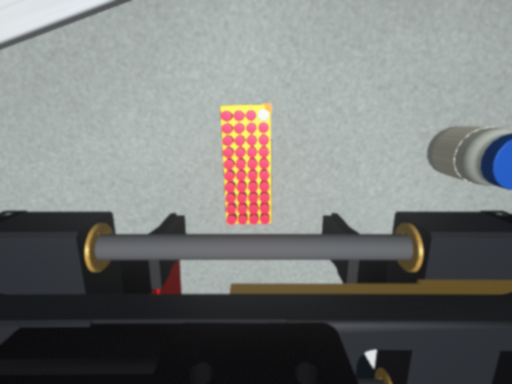

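The rack corners at (221,106), (272,104) and (271,224) match the prediction to about 1 px, and the white cap is at its top right as it should be. Descending.

>>> arm_command --pt "-0.5 -0.6 0.5" --pt "-0.4 -0.4 1.5" --pt "0 0 2.5" --pt "0 0 2.5" --pt "0 0 2.0" --pt "0 0 1.0" --pt "0 0 0.5" --pt "0 0 0" --twist '[-0.8,-0.4,0,0,0,0,0,0]'

```text
time_s: 17.52
tool_pos: [0.5027, 0.3433, 0.0814]
tool_rot: [179.5, 1.2, -16.0]
force: [0.3, -0.2, -0.5]
grip_width: 0.0873
```

```bash
python3 - <<'E'
from h import *
plan(.5065,.343,.013,-16.0,1)
E
```

```text
pose [0.5027 0.3433 0.0814] [179.48   1.17 -15.97] t 17.52 F [ 0.3 -0.2 -0.5] w 0.0873
translation [[0.37, -0.08, 6.84]] twist 0.03
```

>>> arm_command --pt "0.4 0 0.8" --pt "0.1 0 1.5" --pt "0 0 1.8" --pt "0 0 1.4" --pt "0 0 0.8" --pt "0 0 0.4" --pt "0 0 0.1" --pt "0 0 0" --twist '[0,0,0,0,0,0,0,0]'

```text
time_s: 18.52
tool_pos: [0.5071, 0.342, 0.0094]
tool_rot: [179.6, 1.1, -16.0]
force: [0.2, -0.6, -0.2]
grip_width: 0.0868
```

```bash
python3 - <<'E'
from h import *
plan(.5065,.343,.013,-16.0,1)
E
```

```text
pose [0.5071 0.342  0.0094] [179.55   1.11 -16.  ] t 18.52 F [ 0.2 -0.6 -0.2] w 0.0868
translation [[-0.09, -0.07, -0.36]] twist 0.0
```

>>> arm_command --pt "0 0 -0.4" --pt "0 0 0" --pt "0 0 0" --pt "0 0 0" --pt "0 0 0" --pt "0 0 0" --pt "0 0 0" --pt "0 0 0" --twist '[0,0,0,0,0,0,0,0]' --grip 0 --force 25

```text
time_s: 19.52
tool_pos: [0.5074, 0.3429, 0.0151]
tool_rot: [179.6, 1.0, -16.0]
force: [-0.6, -0.3, -0.6]
grip_width: 0.056
```

>>> arm_command --pt "0 0 0" --pt "0 0 -0.5" --pt "0 0 -1.5" --pt "0 0 -2.5" --pt "0 0 -2.5" --pt "0 0 -2.5" --pt "0 0 -1.5" --pt "0 0 -0.5" --pt "0 0 0" --pt "0 0 0" --twist '[0,0,0,0,0,0,0,0,0,0]'

```text
time_s: 20.78
tool_pos: [0.5092, 0.3414, 0.1349]
tool_rot: [179.5, 1.1, -16.0]
force: [-0.1, -0.4, -2.7]
grip_width: 0.056
```

```bash
python3 - <<'E'
from h import *
th=np.radians(13.45);Rr=np.array([[np.cos(th),-np.sin(th)],[np.sin(th),np.cos(th)]])
W=lambda x,y:Rr@np.array([x,y])/1000+[.5293,-.0054]
print("seat",W(42,45),"pre",W(22,25))
plan(*W(22,25),.13,13.45,10)
E
```

```text
seat [0.55968122 0.04813486] pre [0.54488169 0.02403146]
pose [0.5092 0.3414 0.1349] [179.49   1.09 -15.98] t 20.77 F [-0.1 -0.4 -2.7] w 0.056
translation [[1.22, 2.95, 0.05], [1.06, 3.01, 0.05], [0.91, 3.06, 0.05], [0.75, 3.1, 0.05], [0.59, 3.14, 0.05], [0.43, 3.17, 0.05], [0.26, 3.18, 0.05], [0.1, 3.19, 0.05], [-0.06, 3.19, 0.05], [-0.23, 3.19, 0.05]] twist -2.94
```

>>> arm_command --pt "0.6 1.5 0" --pt "1.2 3.0 0" --pt "1.1 3.3 0" --pt "0.9 3.4 0" --pt "0.7 3.4 0" --pt "0.5 3.4 0" --pt "0.4 3.4 0" --pt "0.2 3.3 0" --pt "0 3.0 0" --pt "-0.2 2.0 0" --twist '[-1,-3,-3.2,-3.2,-3.2,-3.2,-3.2,-3.2,-3.0,-2]'

```text
time_s: 22.02
tool_pos: [0.5411, 0.0304, 0.1257]
tool_rot: [-179.7, 2.0, 13.5]
force: [-0.6, -0.2, -2.2]
grip_width: 0.0556
```

>>> arm_command --pt "-0.1 1.0 0" --pt "0 0 0" --pt "0 0 0" --twist '[-1,0,0]'

```text
time_s: 22.4
tool_pos: [0.5415, 0.0198, 0.1242]
tool_rot: [-179.6, 2.2, 14.5]
force: [0.8, 0.6, -1.8]
grip_width: 0.056
```

```bash
python3 - <<'E'
from h import *
plan(.5449,.0240,.080,13.45,1)
c=cam("wrist");cv2.imwrite("pics/w5.png",c["img"]);np.save("w5.npy",c,allow_pickle=True)
E
```

```text
pose [0.5415 0.0198 0.1242] [-179.58    2.18   14.45] t 22.4 F [ 0.8  0.6 -1.8] w 0.056
translation [[0.43, -0.32, 4.42]] twist 1.0
```

View pics/w5.png

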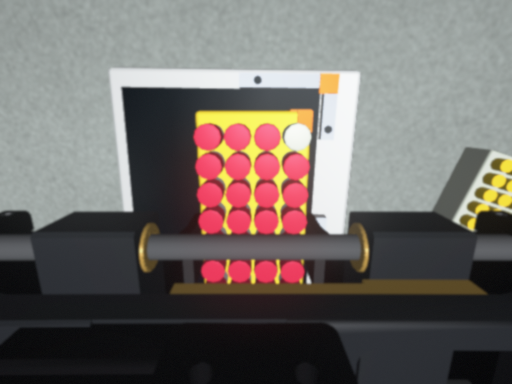

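>>> arm_command --pt "0.4 -0.2 0.5" --pt "0.1 -0.2 1.0" --pt "0 0 1.2" --pt "0 0 0.8" --pt "0 0 0.5" --pt "0 0 0.2" --pt "0 0 0" --twist '[0.5,0.3,0,0,0,0,0]'

```text
time_s: 23.32
tool_pos: [0.5432, 0.0275, 0.0784]
tool_rot: [-179.6, 2.2, 13.8]
force: [-1.0, -0.6, -2.0]
grip_width: 0.0558
```

```bash
python3 - <<'E'
from h import *
plan(.5449,.0240,.076,13.45,1)
E
```

```text
pose [0.5432 0.0275 0.0784] [-179.56    2.24   13.79] t 23.32 F [-1.  -0.6 -2. ] w 0.0558
translation [[0.08, 0.38, 0.24]] twist 0.34
```

Lowering onto the glass in small steps, watching the force.

>>> arm_command --pt "0 0.1 0.2" --pt "0 0 0.1" --pt "0 0 0.1" --pt "0 0 0" --twist '[0.3,0,0,0]'

```text
time_s: 23.82
tool_pos: [0.5437, 0.0264, 0.0759]
tool_rot: [-179.6, 2.2, 13.4]
force: [-1.4, -0.9, -0.8]
grip_width: 0.056
```

>>> arm_command --pt "0 0 0.2" --pt "0 0 0.1" --pt "0 0 0.1" --twist '[0,0,0]'

```text
time_s: 24.2
tool_pos: [0.5438, 0.0265, 0.0755]
tool_rot: [-179.8, 2.2, 13.4]
force: [-4.1, -0.5, 7.2]
grip_width: 0.056
```

>>> arm_command --pt "0.3 -0.3 0" --pt "0.4 -0.3 0.05" --pt "0.4 -0.3 0.05" --pt "0.3 -0.3 0.05" --pt "0.2 -0.1 0.05" --pt "0 0 0" --twist '[0,0,0,0,0,0]'

```text
time_s: 24.95
tool_pos: [0.552, 0.0333, 0.0761]
tool_rot: [179.4, 3.3, 13.1]
force: [0.5, 0.5, -1.3]
grip_width: 0.0557
```

```bash
python3 - <<'E'
from h import *
plan(.5597,.0481,.0755,13.45,1)
c=cam("wrist");cv2.imwrite("pics/w6.png",cv2.resize(c["img"][40:290,100:420],None,fx=2.4,fy=2.4,interpolation=2))
E
```

```text
pose [0.552  0.0333 0.0761] [179.37   3.28  13.09] t 24.95 F [ 0.5  0.5 -1.3] w 0.0557
translation [[1.08, -1.26, 0.06]] twist -0.36
```

View pics/w6.png

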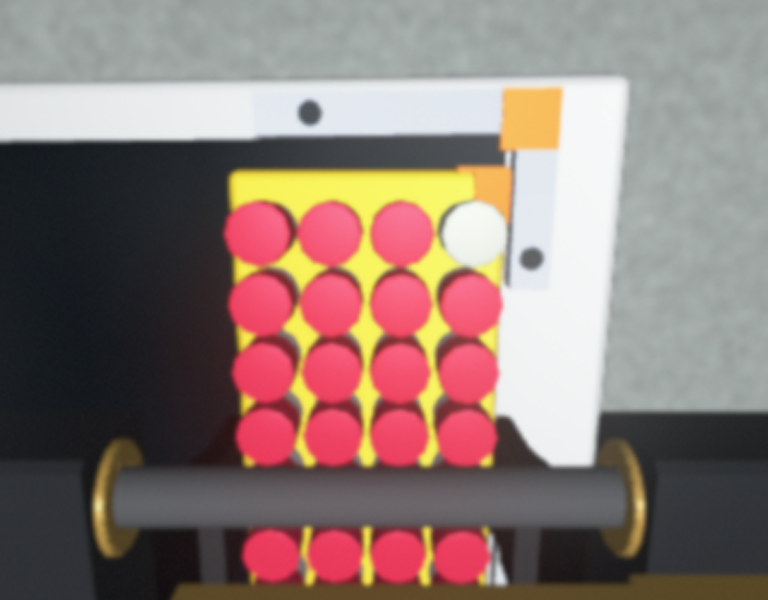

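The rack is flat on the glass, about 10 mm from both stops, with its orange corner towards the orange mark. Dragging it has grown the tool's pitch to 3.3°, so I will slide back in -x while pressing lightly to level it.

>>> arm_command --pt "0 0 0.2" --pt "-0.3 0 0.3" --pt "-0.4 0 0.3" --pt "-0.4 0 0.3" --twist '[0,0,0,0]'

```text
time_s: 25.5
tool_pos: [0.5517, 0.0333, 0.0754]
tool_rot: [179.1, 2.0, 13.2]
force: [0.1, -0.9, 11.0]
grip_width: 0.0559
```

>>> arm_command --pt "-0.4 0.3 0.3" --pt "-0.4 0.3 0.3" --pt "-0.4 0.3 0.3" --twist '[0,0,0]'

```text
time_s: 25.88
tool_pos: [0.5515, 0.033, 0.0749]
tool_rot: [179.7, 0.6, 13.4]
force: [0.5, 5.0, 14.3]
grip_width: 0.0558
```

Tilt is recovered (0.6°, 0.3°). I will unload, move close to the stops, and lower again.

>>> arm_command --pt "0 0 -0.2" --pt "0 0 -0.1" --pt "0.3 -0.4 0" --pt "0.4 -0.4 0" --pt "0.1 -0.2 0" --pt "0 0 0" --pt "0 0 0" --twist '[0,0,0,0,0,0,0]'

```text
time_s: 26.75
tool_pos: [0.5573, 0.0438, 0.0759]
tool_rot: [179.6, 0.7, 13.4]
force: [0.2, -1.6, -1.1]
grip_width: 0.0559
```

```bash
python3 - <<'E'
from h import *
plan(.5597,.0481,.0755,13.45,1)
c=cam("wrist");cv2.imwrite("pics/w7.png",cv2.resize(c["img"][40:290,100:420],None,fx=2.4,fy=2.4,interpolation=2))
E
```

```text
pose [0.5573 0.0438 0.0759] [179.6    0.67  13.38] t 26.75 F [ 0.2 -1.6 -1.1] w 0.0559
translation [[0.34, -0.36, 0.04]] twist -0.07
```

View pics/w7.png

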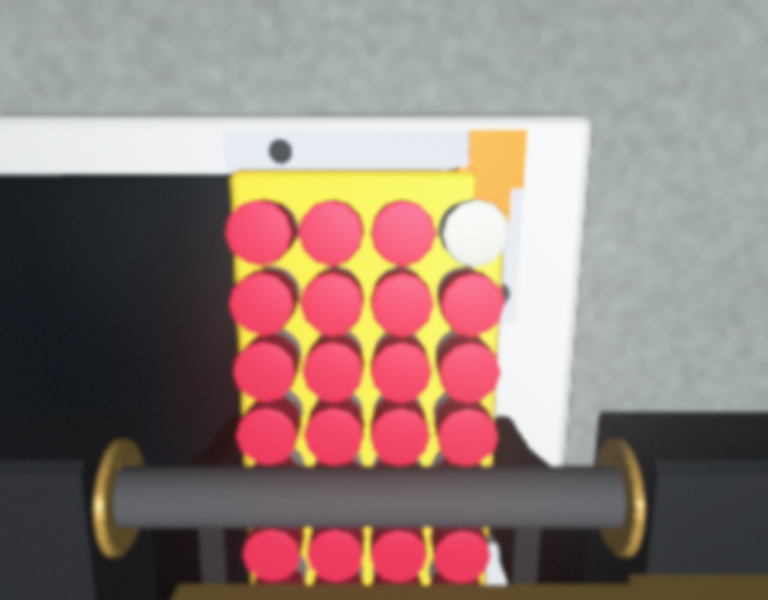

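The rack is flat and square, with about 3–4 mm left to each stop. I approach in small steps.

>>> arm_command --pt "0.15 -0.15 0.05" --pt "0.15 -0.15 0" --pt "0 0 0" --twist '[0,0,0]'

```text
time_s: 27.18
tool_pos: [0.5572, 0.0438, 0.0753]
tool_rot: [179.3, 1.1, 13.4]
force: [-0.4, -0.3, -1.5]
grip_width: 0.056
```

>>> arm_command --pt "0.15 0 0.05" --pt "0.1 0 0" --twist '[0,0]'

```text
time_s: 27.42
tool_pos: [0.5574, 0.0438, 0.0752]
tool_rot: [179.3, 1.4, 13.4]
force: [-4.1, -2.7, 2.9]
grip_width: 0.0562
```

```bash
cat > s.py <<'E'
from h import *
plan(.5597,.0481,.0755,13.45,1)
f=[]
import time
for i in range(1): f.append(telemetry.get_obs()["force"])
f=np.mean(f,0);a=np.radians(13.45);print("reader-frame force",np.round([f[0]*np.cos(a)+f[1]*np.sin(a),-f[0]*np.sin(a)+f[1]*np.cos(a),f[2]],2), "torque",telemetry.get_obs()["wrist_torque"].round(2))
E
python3 s.py
```

```text
pose [0.5574 0.0438 0.0752] [179.25   1.41  13.39] t 27.43 F [-4.1 -2.7  2.9] w 0.0562
translation [[0.32, -0.37, -0.03]] twist -0.06
reader-frame force [-4.6  -1.73  2.94] torque [-0.5   0.76  0.25]
```

>>> arm_command --pt "-0.1 0.1 -0.2" --pt "0 0 -0.1" --pt "0 0 0" --twist '[0,0,0]'

```text
time_s: 27.8
tool_pos: [0.5573, 0.044, 0.0782]
tool_rot: [179.3, 1.3, 13.4]
force: [-0.6, -1.8, -2.7]
grip_width: 0.056
```

>>> arm_command --pt "0.2 0 0" --pt "0.2 0 0" --pt "0.1 0 0" --twist '[0,0,0]'

```text
time_s: 28.18
tool_pos: [0.5575, 0.0439, 0.0772]
tool_rot: [179.3, 2.0, 13.5]
force: [-3.0, -2.6, 0.4]
grip_width: 0.056
```

```bash
python3 s.py
```

```text
pose [0.5575 0.0439 0.0772] [179.3    1.95  13.46] t 28.18 F [-3.  -2.6  0.4] w 0.056
translation [[0.31, -0.36, 0.17]] twist 0.01
reader-frame force [-3.54 -1.85  0.41] torque [-0.3   0.61  0.16]
```

The same stop point is met with the rack lifted 2 mm, so the contact is with the stops and not friction on the glass. I re-level while pressed on the glass, then press both ways.

>>> arm_command --pt "-0.1 0 0.2" --pt "-0.2 0.1 0.3" --pt "-0.3 0.2 0.3" --pt "-0.3 0.2 0.3" --twist '[0,0,0,0]'

```text
time_s: 28.68
tool_pos: [0.5571, 0.0437, 0.0749]
tool_rot: [179.5, 0.9, 13.5]
force: [-3.4, 1.8, 11.3]
grip_width: 0.0559
```

```bash
python3 s.py
```

```text
pose [0.5571 0.0437 0.0749] [179.5    0.92  13.5 ] t 28.68 F [-3.4  1.8 11.3] w 0.0559
translation [[0.35, -0.37, -0.06]] twist 0.05
reader-frame force [-2.84  2.56 11.29] torque [ 0.47  0.31 -0.2 ]
```

>>> arm_command --pt "-0.2 0.1 0.2" --pt "0 0 -0.1" --pt "0.2 -0.2 0" --pt "0.3 -0.3 0" --twist '[0,0,0,0]'

```text
time_s: 29.18
tool_pos: [0.5575, 0.0439, 0.0752]
tool_rot: [179.1, 1.3, 13.4]
force: [-8.8, -8.9, 7.1]
grip_width: 0.0554
```

```bash
python3 s.py
```

```text
pose [0.5575 0.0439 0.0752] [179.09   1.28  13.4 ] t 29.18 F [-8.8 -8.9  7.1] w 0.0554
translation [[0.31, -0.36, -0.03]] twist -0.05
reader-frame force [-10.66  -6.6    7.1 ] torque [-1.8   1.94  0.52]
```

Forces are about 10 N and 7 N. I check the end contact separately: lift slightly, back off in x by 3 mm, and push in y only.

>>> arm_command --pt "-0.2 0.2 -0.2" --pt "-0.3 0.2 -0.1" --pt "0 0 0" --twist '[0,0,0]'

```text
time_s: 29.55
tool_pos: [0.5542, 0.0397, 0.0779]
tool_rot: [179.2, 1.2, 13.4]
force: [0.3, -0.4, -1.9]
grip_width: 0.0555
```

```bash
python3 s.py
```

```text
pose [0.5542 0.0397 0.0779] [179.21   1.15  13.39] t 29.55 F [ 0.3 -0.4 -1.9] w 0.0555
translation [[0.73, -0.69, 0.24]] twist -0.06
reader-frame force [ 0.15 -0.49 -1.92] torque [-0.06 -0.12  0.04]
```

>>> arm_command --pt "0 -0.2 0" --pt "0 -0.3 0" --pt "0 -0.2 0" --twist '[0,0,0]'

```text
time_s: 29.92
tool_pos: [0.5536, 0.0432, 0.0782]
tool_rot: [178.9, 1.1, 13.3]
force: [-0.2, -5.5, -0.1]
grip_width: 0.0557
```

```bash
python3 s.py
```

```text
pose [0.5536 0.0432 0.0782] [178.88   1.13  13.34] t 29.93 F [-0.2 -5.5 -0.1] w 0.0557
translation [[0.71, -0.34, 0.27]] twist -0.11
reader-frame force [-1.47 -5.26 -0.14] torque [-1.15 -0.13  0.22]
```

Pushing in y alone in the air stops at the same y (5 N), so both stops are truly reached. Now for the final seating: lower, level, then press lightly both ways.

>>> arm_command --pt "0.3 0 0" --pt "0.1 0 0.3" --pt "-0.1 0.1 0.3" --pt "-0.2 0.3 0.3" --pt "-0.1 0.3 0.3" --twist '[0,0,0,0,0]'

```text
time_s: 30.55
tool_pos: [0.5573, 0.0436, 0.0748]
tool_rot: [179.1, 0.9, 13.5]
force: [-9.0, 0.2, 18.7]
grip_width: 0.0559
```

```bash
python3 s.py
```

```text
pose [0.5573 0.0436 0.0748] [179.1    0.86  13.48] t 30.55 F [-9.   0.2 18.7] w 0.0559
translation [[0.34, -0.38, -0.07]] twist 0.03
reader-frame force [-8.76  2.26 18.7 ] torque [ 0.28  1.82 -0.39]
```

>>> arm_command --pt "-0.1 0.4 0.2" --pt "-0.1 0.4 0.2" --pt "0.1 0 0" --pt "0.3 -0.3 0.05" --pt "0.3 -0.4 0.1" --twist '[0,0,0,0,0]'

```text
time_s: 31.18
tool_pos: [0.5576, 0.0438, 0.0751]
tool_rot: [178.8, 1.6, 13.4]
force: [-13.3, -12.2, 21.6]
grip_width: 0.0557
```

```bash
python3 s.py; python3 - <<'E'
from h import *
c=cam("wrist");a=cv2.resize(c["img"][40:290,100:420],None,fx=1.5,fy=1.5,interpolation=2)
d=cam("scene");b=cv2.resize(d["img"][110:270,110:330],(480,349),interpolation=2)
b=b[:, :]; a=cv2.resize(a,(320,250)); o=np.zeros((349,800,3),np.uint8);o[:250,:320]=a;o[:,320:]=b;cv2.imwrite("pics/f.png",o)
hsv=cv2.cvtColor(d["img"],40)
# lid of coolbox in scene
s=cam("scene");m=cv2.inRange(hsv,(90,20,170),(115,90,255));cs=[k for k in cv2.findContours(m,0,1)[0] if 400<cv2.contourArea(k)<1500]
for k in cs:
    r=cv2.minAreaRect(np.float32(toplane(d,k.reshape(-1,2),.118)[:,:2]*1000));print(cv2.boundingRect(k),r)
E
```

```text
pose [0.5576 0.0438 0.0751] [178.83   1.65  13.39] t 31.18 F [-13.3 -12.2  21.6] w 0.0557
translation [[0.31, -0.37, -0.04]] twist -0.06
reader-frame force [-15.82  -8.76  21.58] torque [-2.45  2.58  0.46]
(139, 147, 70, 50) ((548.8671264648438, -303.8658142089844), (224.23486328125, 187.03695678710938), 3.754981517791748)
(148, 135, 40, 27) ((487.3539733886719, -362.1794738769531), (89.10714721679688, 150.3843536376953), 4.274660110473633)
(0, 91, 28, 35) ((613.0936279296875, -1088.8408203125), (119.90151977539062, 159.35592651367188), 89.87843322753906)
(13, 62, 49, 34) ((417.8678894042969, -1088.93310546875), (119.95108032226562, 189.9535675048828), 89.95289611816406)
(47, 35, 45, 31) ((207.55540466308594, -1088.40283203125), (118.49867248535156, 190.07579040527344), 89.91804504394531)
(319, 32, 42, 29) ((-380.58343505859375, -0.9580001831054688), (189.37425231933594, 143.2714080810547), 89.88756561279297)
(197, 0, 46, 21) ((-380.02972412109375, -632.0304565429688), (187.27162170410156, 143.2266387939453), 89.56483459472656)
(0, 0, 35, 37) ((156.16957092285156, -1556.6099853515625), (210.690185546875, 238.50538635253906), 89.9666748046875)
```

View pics/f.png

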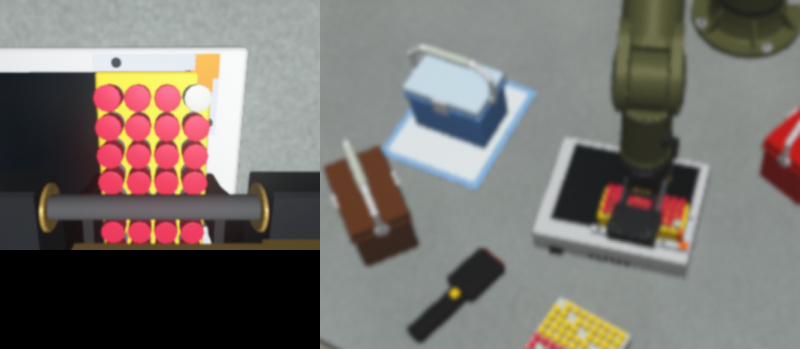

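Cool box centre is about (487,-362) mm, against the pad's (484,-366). Down-force is higher than needed, so I ease it and re-press the sides.

>>> arm_command --pt "-0.2 0.4 0.2" --pt "-0.1 0.4 0.2" --pt "0 0 -0.1" --pt "0.2 -0.3 -0.05" --pt "0.2 -0.4 0" --twist '[0,0,0,0,0]'

```text
time_s: 31.95
tool_pos: [0.5575, 0.0438, 0.0756]
tool_rot: [178.8, 1.9, 13.4]
force: [-5.9, -9.7, 6.9]
grip_width: 0.0555
```

```bash
python3 s.py
```

```text
pose [0.5575 0.0438 0.0756] [178.76   1.86  13.44] t 31.95 F [-5.9 -9.7  6.9] w 0.0555
translation [[0.31, -0.37, 0.01]] twist -0.01
reader-frame force [-7.98 -8.07  6.93] torque [-2.03  1.14  0.44]
```

Tilt has crept to 1.9° and 1.2°. I level once more, then press in a single row.

>>> arm_command --pt "-0.2 0.2 0.2" --pt "-0.4 0.4 0.3" --pt "-0.4 0.4 0.3" --pt "-0.4 0.4 0.3" --pt "-0.3 0.4 0.3" --twist '[0,0,0,0,0]'

```text
time_s: 32.58
tool_pos: [0.5573, 0.0434, 0.0748]
tool_rot: [179.8, -0.0, 13.9]
force: [-5.2, 5.6, 14.6]
grip_width: 0.0557
```

```bash
python3 s.py
```

```text
pose [0.5573 0.0434 0.0748] [ 1.7983e+02 -4.0000e-02  1.3920e+01] t 32.58 F [-5.2  5.6 14.6] w 0.0557
translation [[0.35, -0.4, -0.07]] twist 0.47
reader-frame force [-3.78  6.7  14.6 ] torque [ 0.92  1.26 -0.15]
```

>>> arm_command --pt "0 0 -0.05" --pt "0.2 -0.2 -0.05" --pt "0.3 -0.4 0" --twist '[0.4,0,0]'

```text
time_s: 32.95
tool_pos: [0.5575, 0.0438, 0.0748]
tool_rot: [179.3, 0.6, 13.5]
force: [-10.7, -11.1, 14.8]
grip_width: 0.0559
```

```bash
python3 s.py
```

```text
pose [0.5575 0.0438 0.0748] [179.3    0.62  13.5 ] t 32.95 F [-10.7 -11.1  14.8] w 0.0559
translation [[0.31, -0.37, -0.07]] twist 0.05
reader-frame force [-12.98  -8.26  14.76] torque [-2.37  2.2   0.63]
```

Level, at the contact position. I bias the last push towards the end stop with less down-force, so that friction cannot be what holds it.

>>> arm_command --pt "0.2 -0.5 -0.05" --twist '[0]'

```text
time_s: 33.08
tool_pos: [0.5575, 0.0438, 0.075]
tool_rot: [178.9, 0.9, 13.4]
force: [-5.2, -11.1, 6.7]
grip_width: 0.056
```

```bash
python3 s.py; python3 -c "
from h import *
for i in range(6): cam('wrist')
"; python3 s.py
```

```text
pose [0.5575 0.0438 0.075 ] [178.9    0.91  13.42] t 33.08 F [ -5.2 -11.1   6.7] w 0.056
translation [[0.31, -0.37, -0.05]] twist -0.03
reader-frame force [-7.6  -9.59  6.65] torque [-2.1   0.72  0.72]
pose [0.5575 0.0438 0.0749] [178.93   0.89  13.4 ] t 33.38 F [-6.2 -9.7  6.2] w 0.056
translation [[0.31, -0.37, -0.06]] twist -0.05
reader-frame force [-8.27 -7.95  6.23] torque [-1.88  1.    0.65]
```

```bash
python3 -c "
from h import *
print(env.sign_off())"; python3 s.py
```

```text
the job is handed in; nothing more can be done
None
the job is handed in; nothing more can be done
```

I lifted the blue cool box off the reader by its handle and set it down upright on the pad. I then seated the yellow rack in the corner of the stops, orange corner to orange corner, and handed in at 33 s with the gripper still holding it. The hand-in gave no verdict.

**Cool box:** the last scene picture puts it at about (487, −362) mm, against a pad centre of (484, −366) mm. It is about 5 mm off centre and let go.

**Rack contact:** I checked each stop on its own with the rack lifted 2 mm. Pushing towards either one stopped at the same place with a 3–5 N reaction.

**Final hold:** steady over 0.3 s, with about 8 N towards each stop and 6 N downward. Those are wrist readings, so glass friction is included. The gripper opening is 56 mm, which is the rack's width. The tool's yaw is 13.40°, against 13.45° measured for the reader.

**What disagreed:**
- **Seat position:** the contact position is 3–4 mm short, on each axis, of where I had computed it from the camera images. I relied on the contact tests instead.
- **Tool tilt:** it crept up to 3.3° while the rack was being dragged. I brought it back by pressing on the glass, and it ended about 0.7° from its angle at the grasp.

The scanner and vial box looked undisturbed in the last picture. The jar was out of that picture, but the arm never went near it.

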